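Brush out a filter bowl and clamp it

TASK

Take the long brush from its stand and brush out the filter bowl standing in the bench clamp: down to the bottom, up to the rim and down to the bottom again; then stand the brush back in its stand. Next pump the clamp's trigger, touching no other moving part of the clamp, until the sprung foot pushes the bowl against the V-shaped stop, and finish still squeezing the trigger so that the foot's spring stays about half pressed in (about 6 mm), never right in, which would crush the bowl. Keep the bowl upright and leave the carton, the canister and the bearing ring where they are.

Things in the scene. Friction and masses are not known exactly. Their poses are not given: they have to be found in the camera images.
- clamp: Grey bench clamp fixed to the bench: a 300 x 100 x 10 mm base plate and a housing 75 x 40 mm, top 103 mm above the bench. Origin on the bench under the middle of the upright handle; its x axis runs from the handle past trigger and foot to the stop; z is up. Pinch handle and trigger together from above: 148 mm up they measure 54 mm over their outer faces at rest, 32 mm when fully squeezed.
- handle (a point): Middle, 148 mm above the bench, of the fixed black handle, an upright post 12 mm thick along the clamp's x, 26 mm wide, top 174 mm above the bench. It does not give way: fingers that close evenly should start wide open (80 mm or more) with their middle 10 mm ahead of the handle's middle, where they end when fully squeezed.
- trigger_pad (a point): Middle of the steel trigger, a bar 10 mm thick and 22 mm wide, top end 169 mm above the bench, standing ahead (clamp's +x) of the handle. It is hinged 32 mm ahead of the handle's middle, 96 mm above the bench; this point is 54 mm from the hinge. At rest the trigger leans 0.2 rad away from the handle (point 43 mm ahead of the handle's middle); fully squeezed it is 21 mm ahead.
- trigger_angle (a joint): Trigger angle, rad: 0 at rest, 0.40 fully squeezed; sprung back when let go. A full squeeze drives the rod on 12 mm (teeth 6 mm apart, so the first up to 6 mm may be lost motion); going back, the rod stays. It takes about 6 to 7 N at the grip while the foot is free; each further newton gives about 1.3 N at the foot. No lock: let go under load, the rod slips back until only about 3 N remain.
- rod_slide (a joint): Advance of the toothed rod, m: 0 fully back, larger towards the stop; held by about 4 N of friction. Starts anywhere between 0.008 and 0.028; with the bowl seated in the stop the foot touches it at about 0.056.
- foot_press (a joint): How far the sprung foot on the rod's front is pressed in, m: 0 free, 0.012 right in; its spring gives 2 N per mm (6 mm is 12 N).
- rod: Toothed steel bar of the clamp, 12 x 12 mm, its middle 40 mm above the bench, which sticks out behind the housing and carries the foot ahead of it. Not to be touched by the robot. Origin on the rod's axis.
- foot_face (a point): Centre of the front face of the foot, a black rubber plate 46 mm wide, 40 mm high and 10 mm thick, 44 mm above the bench. It starts 19 to 45 mm short of the bowl.
- foot: The foot itself; origin on the rod's axis behind it. Not to be touched by the robot.
- stop: Fixed V-shaped steel stop at the far end of the clamp, 72 mm high above the bench; origin as the clamp's. When the bowl sits in the V its axis is 185 mm ahead of the clamp's origin.
- bowl: Thin aluminium filter bowl, a round open cup 68 mm across and 85 mm high, wall 3 mm (opening 62 mm across), inner floor 6 mm above its underside; it stands loosely on the base plate, 10 mm above the bench, just short of the stop. Origin at the centre of its underside, z up.
- brush: Long brush standing upright, head down, in its stand: 200 mm long over all; a round bristle head 41 mm across and 70 mm long, a thin steel neck 10 mm across and a round wooden handle 18 mm across from 115 to 200 mm above the lower end. 90 g. Origin at the centre of the head's flat lower end, z up along the handle.
- stand: Fixed grey round brush stand, a cup 72 mm across and 60 mm high (opening 64 mm across) on a 100 mm square foot, inner floor 8 mm above the bench. Origin at the centre of its underside.
- carton: Cardboard carton 70 x 100 x 55 mm, to be left alone. Origin at the centre of its underside.
- canister: White spin-on filter canister 72 mm across, 85 mm high, to be left alone. Origin at the centre of its underside.
- bearing: Steel bearing ring 64 mm across, 18 mm high, to be left alone. Origin at the centre of its underside.
- trigger: The trigger bar itself (see trigger_pad); origin on its hinge.
There are look-alikes about, which are no part of the job. Leave any orange look-alike of the brush alone.

How it is judged:
By the outcome, as a careful person would: the job done as asked, in the order asked, and still so for the second after the job is handed in, while the arm keeps its last pose, push and grip.
It also fails if it takes over 72 s, if anything falls off the work surface, if the arm or the gripper's body presses on something with over 40 N, if the wrist force passes 120 N, or if a joint passes its speed limit or range.

ROBOT

A 6-joint arm with a two-finger parallel gripper is mounted at the origin on the work surface. World frame = base frame: x ahead of the robot, y to its left, z up, the work surface at z = 0. Lengths are in m, angles in rad, forces in N, time in s.
With the tool pointing down it reaches from about 0.3 to 0.775 m from the base axis. Payload 14.6 kg.
Tool frame: the origin (TCP) lies midway between the tips of the shut fingers; the grasp point (between the pads) lies 19 mm behind it (ctrl.pinch_z is the distance from the TCP to the grasp point, in m); z points along the fingers, y is the line along which they close (so a half turn about z gives the same grasp; the last joint's range is limited). The gripper opens to 94 mm and grips with 3 to 60 N. Pads are 16 mm wide; open, the fingers measure 119 mm over their backs; the gripper's body (75 mm by 177 mm) begins 78 mm behind the grasp point.
Start: joints at [-1.339, 0.3, 1.521, -0, 1.321, -0.067], TCP at [0.162, -0.526, 0.205] pointing down, gripper open.
Joint ranges: [-3.03, 3.03], [-0.79, 2.21], [0.23, 2.52], [-1.04, 4.18], [0, 3.07], [-2.55, 2.55]. Speed limits (rad/s): [2.22, 2.22, 2.57, 3.14, 3.14, 3.14].

INTERFACE

Orientations are given as [roll, pitch, yaw] about the fixed x, y, z axes, in that order (R = Rz(yaw) Ry(pitch) Rx(roll)).
In Python, from station import ctrl gives the robot as it stands.
- The arm moves only by the tool jog_arm, never from a script. Its argument "motion" is a list of rows, each a list of 7 numbers: the shift along the tool's x, y, z in m, then the turn, a rotation vector about the tool's x, y, z in rad, then the opening, from -1 (shut) to 1 (fully open). In form: [[tx, ty, tz, rx, ry, rz, gripper], ...]. A call has 1 to 5 rows; each row shifts and turns the commanded pose from where the row before left it, along the tool's axes as they then stand; what a row does not reach is not made up. A row lasts 1/10 s, in which the tool goes at most 50 mm and 8.59 degrees, less where a joint would pass 70% of its speed; a pose out of reach is approached as far as the arm can. A call is refused whole if a number of a shift passes 0.05 or a number of a turn 0.15, either way. A call with a gripper value outside its range is refused whole. The fingers move at their own pace and stop on an object; "squeeze" is the grip in N (left out, the last holds). Time passes only in rows, so rows that do not move let the fingers close. It gives the time, the measured TCP pose, the force, the opening and the grip force at its end, in the units of the state.
- ctrl.get_obs(): the state, without advancing time (a new reading comes with each control period).
- ctrl.camera(name): name is "scene" or "top" or "wrist"; returns the picture (420x560x3 uint8, red, green, blue); there is no depth.
- ctrl.camera_model(name): a dict with "intrinsics" (3x3 intrinsics, pixels), "rvec" (rotation vector, rad) and "tvec" (3), from world to camera coordinates, as OpenCV has them. Camera axes: x right, y down, z forward; pixel columns grow to the right and rows downward; lengths in m; the calibration is good to about 2 mm. A picture is of the moment at which its call begins: read the wrist's pose just before it. camera_model takes no time and is no camera call; for the wrist camera it gives the pose at the moment of the call.
- ctrl.hand_in(): hands the job in; it is judged then, once.
The state is a dict: "time_s": time; "qpos": joint angles; "joint_vel": joint speeds; "tau": joint torques, N m; "ee_pos": TCP position; "eef_rot": TCP orientation; "force": force on the tool from outside, world axes, zero at the start; "moment": the same for the moment, N m; "grip_width": finger opening in m; "grip_force": force on a finger pad.
Only numpy, scipy, OpenCV 4.12 (cv2) and the standard library are available. Lean on these libraries where they do the work, as an engineer would, in place of code of your own. Each camera call takes 0.05 s, during which the arm holds its last target. There are 200 camera calls.

## Working session

There is one attempt and no reset: what is moved stays moved. The work goes in short steps, Python scripts to look and compute and a tool call to move; the robot and the scene stay as the last step left them, time stands still between calls to the robot, and variables do not carry over. Pictures are saved under pics/ and viewed, at most 10 in all, crops included, and the job is handed in when it is done.

Besides the shell and the picture viewer there is one more tool, called after "Request:" in YAML: its name, and indented under it one key for each argument. jog_arm: Moves the arm, as the interface text tells. Its arguments: {"type":"object","properties":{"motion":{"type":"array"},"squeeze":{"type":"number"}},"required":["motion"]}

```bash
ls; mkdir -p pics
python3 - <<'E'
from station import ctrl
import cv2
o=ctrl.get_obs();print(o['time_s'],o['ee_pos'],o['eef_rot'],o['grip_width'],ctrl.pinch_z)
for n in("scene","top"):
    im=ctrl.camera(n);cv2.imwrite(f"pics/{n}0.png",im[:,:,::-1])
    m=ctrl.camera_model(n);print(n,m)
E
```

```text
pics
0.0 [ 0.16183929 -0.52539369  0.20489324] [-3.14050838e+00 -9.65271863e-05  2.98771080e-01] 0.09387004018669513 0.0188
scene {'intrinsics': array([[488.31860544,   0.        , 284.47478163],
       [  0.        , 488.31860544, 203.42433647],
       [  0.        ,   0.        ,   1.        ]]), 'rvec': array([ 2.13029835,  0.50508771, -0.26955873]), 'tvec': array([-0.55024528,  0.01009426,  1.55057871])}
top {'intrinsics': array([[410.3377294 ,   0.        , 288.27747506],
       [  0.        , 410.3377294 , 210.47072184],
       [  0.        ,   0.        ,   1.        ]]), 'rvec': array([ 2.21041657, -2.17216788,  0.08996797]), 'tvec': array([0.11423882, 0.55892238, 1.20945867])}
```

View pics/scene0.png

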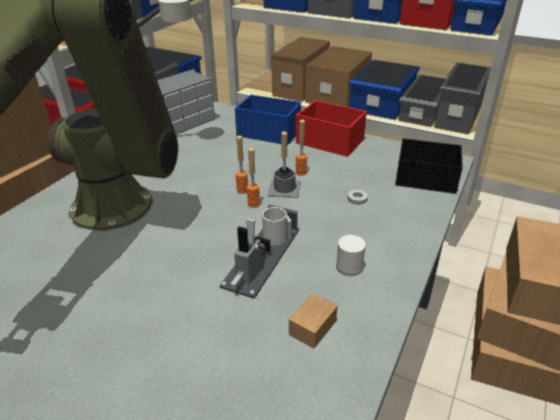

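View pics/top0.png

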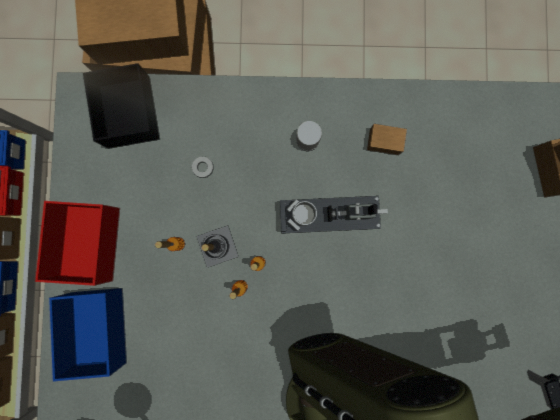

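The top view shows the stand with the dark-headed brush at about (213,245) and three orange look-alikes around it at (172,243), (257,263) and (238,289). The clamp runs from its rod end at (385,211) to the V stop and bowl at (301,213). I'll zoom in on both views.

```bash
cat > h.py <<'E'
import numpy as np, cv2
from station import ctrl
def cam(n):
    m=ctrl.camera_model(n);R,_=cv2.Rodrigues(np.array(m['rvec']));return np.array(m['intrinsics']),R,np.array(m['tvec'])
def ray(n,u,v,z,c=None):
    K,R,t=c or cam(n);C=-R.T@t;d=R.T@np.linalg.inv(K)@np.array([u,v,1.]);return C+d*(z-C[2])/d[2]
def proj(n,p,c=None):
    K,R,t=c or cam(n);q=K@(R@np.array(p,float)+t);return q[:2]/q[2]
E
python3 - <<'E'
import cv2,numpy as np
t=cv2.imread('pics/top0.png');s=cv2.imread('pics/scene0.png')
a=cv2.resize(t[185:295,195:395],None,fx=4,fy=4,interpolation=cv2.INTER_CUBIC)
cv2.imwrite('pics/tc.png',a[:440,:800])
b=cv2.resize(s[120:300,215:345],None,fx=3.3,fy=3.3,interpolation=cv2.INTER_CUBIC)
cv2.imwrite('pics/sc.png',b)
E
```

```text
(no output)
```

View pics/tc.png

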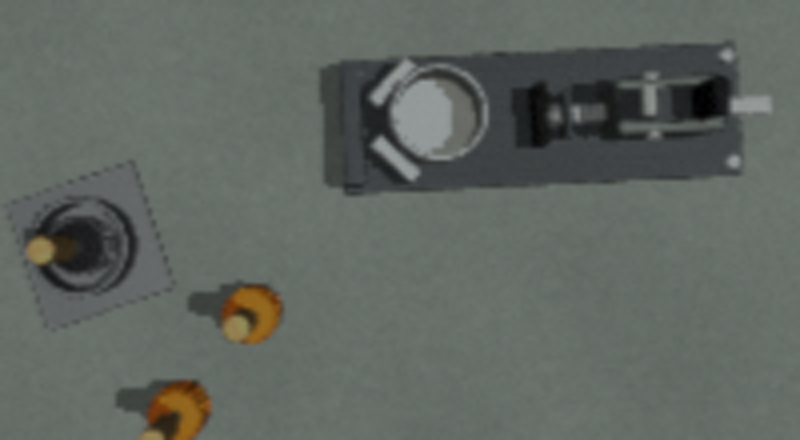

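View pics/sc.png

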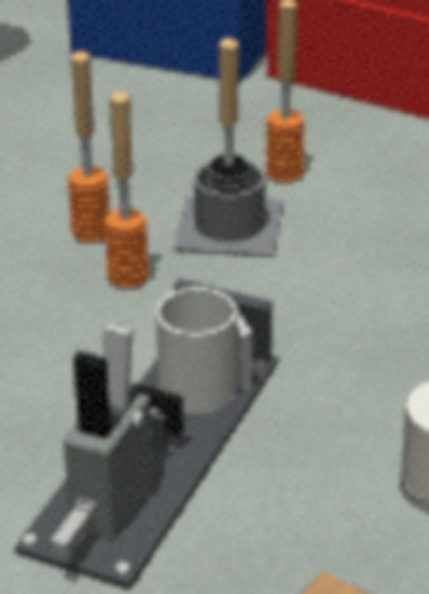

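The crops show these positions. Brush top is at crop (41,250), stand foot corners at (8,203), (133,162), (174,286) and (50,328). The bowl rim is at (438,112), the handle top at (709,98), the trigger top at (651,92). The foot is at x≈530, clearly short of the bowl.

Run:
```python
from h import *
C=cam("top");S=cam("scene")
T=lambda x,y,z:ray("top",195+(x+.5)/4-.5,185+(y+.5)/4-.5,z,C)
P=lambda x,y,z:ray("scene",215+(x+.5)/3.3-.5,120+(y+.5)/3.3-.5,z,S)
pr=lambda n,v:print(n,np.round(v,4))
pr("camC",-C[1].T@C[2])
pr("brush top T",T(41,250,.208));pr("brush top S",P(230,44,.208))
pr("stand foot",T(91,245,.004));pr("stand rim",T(88,244,.06));pr("stand S rim",P(231,187,.06))
pr("bowl rim T",T(438,112,.095));pr("bowl S",P(198,313,.095))
for c in[(735,43),(741,175),(345,192),(345,60)]:pr("base",T(*c,.01))
pr("handle",T(709,98,.174));pr("handleS",P(90,356,.174));pr("trig",T(651,92,.169));pr("trigS",P(118,330,.169));pr("foot",T(530,115,.064))
pr("screws",[T(728,55,.012),T(734,162,.012)])
pr("rodend",T(772,104,.046))
for c in[(236,327),(152,437)]:pr("orange top",T(*c,.2))
pr("orange far",ray("top",160,244,.2))
# refine by masks
t=cv2.imread('pics/top0.png')
hsv=cv2.cvtColor(t,cv2.COLOR_BGR2HSV)
# bowl rim from bright
g=cv2.cvtColor(t,cv2.COLOR_BGR2GRAY)
m=(g[195:232,285:325]>110).astype(np.uint8)
n,l,st,ce=cv2.connectedComponentsWithStats(m);print(st,ce+[285,195])
m=((hsv[...,1]>90)&(hsv[...,2]>120)&(hsv[...,0]>8)&(hsv[...,0]<30)).astype(np.uint8)
n,l,st,ce=cv2.connectedComponentsWithStats(m[225:305,150:275]);print([(a,c+[150,225]) for a,c in zip(st[1:],ce[1:]) if a[4]>8])
```

```text
camC [0.4706 0.1378 1.2441]
brush top T [0.4476 0.3338 0.208 ]
brush top S [0.4477 0.335  0.208 ]
stand foot [0.4474 0.335  0.004 ]
stand rim [0.4492 0.3283 0.06  ]
stand S rim [0.4547 0.322  0.06  ]
bowl rim T [0.5462 0.0802 0.095 ]
bowl S [0.5466 0.0788 0.095 ]
base [ 0.6082 -0.1484  0.01  ]
base [ 0.5083 -0.1531  0.01  ]
base [0.4904 0.145  0.01  ]
base [0.5899 0.1468 0.01  ]
handle [ 0.5534 -0.0934  0.174 ]
handleS [ 0.5526 -0.0991  0.174 ]
trig [ 0.557  -0.0562  0.169 ]
trigS [ 0.5514 -0.0568  0.169 ]
foot [0.5473 0.0123 0.064 ]
screws [[ 0.5988 -0.1427  0.012 ]
 [ 0.5179 -0.1474  0.012 ]]
rodend [ 0.5597 -0.1674  0.046 ]
orange top [0.4011 0.2111 0.2   ]
orange top [0.3317 0.2622 0.2   ]
orange far [0.4534 0.4487 0.2   ]
[[   0    0   40   37 1126]
 [   4    1    2    2    2]
 [  37    0    1    1    1]
 [   3    5   11   11   42]
 [  15    7    1    1    1]
 [  19    6    3    1    3]
 [  23    7    1    1    1]
 [  25    8    5    4    5]
 [   8   10   19   20  249]
 [  30   13    1    1    1]
 [  31   16    1    5    5]
 [   3   24   12   11   42]
 [  28   24    2    2    2]
[... 171 characters left out ...]
   ]
 [308.         202.        ]
 [312.         204.2       ]
 [300.84738956 214.51405622]
 [315.         208.        ]
 [316.         213.        ]
 [293.73809524 224.21428571]
 [313.5        219.5       ]]
[(array([18, 13, 11, 13, 94], dtype=int32), array([173.5212766 , 243.94680851])), (array([ 5, 17,  6,  6, 27], dtype=int32), array([157.88888889, 244.48148148])), (array([52, 20,  6,  6, 29], dtype=int32), array([204.5862069 , 247.27586207])), (array([101,  32,  14,  14, 113], dtype=int32), array([257.42477876, 263.75221239])), (array([85, 58, 13, 13, 76], dtype=int32), array([240.89473684, 288.03947368])), (array([80, 68,  6,  6, 29], dtype=int32), array([232.5862069 , 295.27586207]))]
```

Request:
jog_arm:
  motion:
    - [0,0,-0.04,0,0,0.119,1]
    - [0.01,-0.02,-0.04,0,0,0.119,1]
    - [0.0246,-0.039,0,0,0,0,1]
    - [0.0246,-0.039,0,0,0,0,1]
    - [0.0246,-0.039,0,0,0,0,1]
  squeeze: 25

```text
time_s: 0.6
ee_pos: [0.2351, -0.3812, 0.2852]
eef_rot: [-3.141, -0.0, 0.06]
force: [0.9, -0.2, 0.2]
grip_width: 0.0938
grip_force: 0.0
```

Request:
jog_arm:
  motion:
    - [0.0246,-0.039,0,0,0,0,1]
    - [0.0246,-0.039,0,0,0,0,1]
    - [0.0246,-0.039,0,0,0,0,1]
    - [0.0246,-0.039,0,0,0,0,1]
    - [0.0246,-0.039,0,0,0,0,1]

```text
time_s: 1.1
ee_pos: [0.346, -0.179, 0.2855]
eef_rot: [3.142, -0.0, 0.06]
force: [0.8, -0.9, -0.0]
grip_width: 0.0941
grip_force: 0.0
```

Run:
```python
from h import *
o=ctrl.get_obs();print(o['time_s'],o['ee_pos'],o['eef_rot'],o['qpos'])
im=ctrl.camera("wrist");cv2.imwrite("pics/w1.png",im[:,:,::-1])
K,R,t=cam("wrist");print(K,-R.T@t,R);np.savez('w1.npz',K=K,R=R,t=t)
```

```text
1.1 [ 0.3459958  -0.17896549  0.28545416] [ 3.14150190e+00 -1.74437919e-04  6.04836044e-02] [-5.71466747e-01 -1.25993741e-01  1.79809856e+00  2.99749254e-05
  1.46929347e+00  9.38842949e-01]
[[300.99860986   0.         277.15008782]
 [  0.         300.99860986 208.87661108]
 [  0.           0.           1.        ]] [ 0.42220713 -0.17030571  0.46640742] [[ 0.0631043  -0.9980048  -0.00206543]
 [-0.96429908 -0.06150614  0.25757383]
 [-0.25718696 -0.01426233 -0.96625641]]
```

View pics/w1.png

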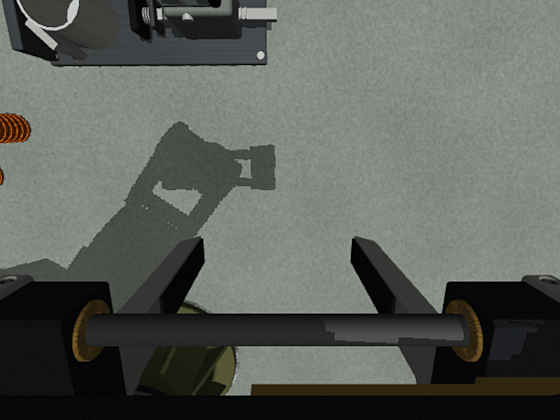

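The wrist view shows the clamp's housing at the top edge, around (200,15), the screw at (261,55), and the open fingers below. Next I'll go on to the brush.

Request:
jog_arm:
  motion:
    - [0.0121,-0.046,0,0,0,0,1]
    - [0.0121,-0.046,0,0,0,0,1]
    - [0.0121,-0.046,0,0,0,0,1]
    - [0.0121,-0.046,0,0,0,0,1]
    - [0.0121,-0.046,0,0,0,0,1]

```text
time_s: 1.65
ee_pos: [0.3919, 0.0544, 0.2855]
eef_rot: [3.142, -0.0, 0.061]
force: [0.4, -1.3, 0.1]
grip_width: 0.0942
grip_force: 0.0
```

Request:
jog_arm:
  motion:
    - [0.0121,-0.046,0,0,0,0,1]
    - [0.0121,-0.046,0,0,0,0,1]
    - [0.0121,-0.046,0,0,0,0,1]
    - [0.0121,-0.046,0,0,0,0,1]
    - [0.0121,-0.046,0,0,0,0,1]

```text
time_s: 2.15
ee_pos: [0.4383, 0.2878, 0.2852]
eef_rot: [3.141, 0.0, 0.061]
force: [0.7, 0.4, -0.3]
grip_width: 0.0941
grip_force: 0.0
```

Request:
jog_arm:
  motion:
    - [0.0121,-0.046,0,0,0,0,1]
    - [0,0,0,0,0,0,1]
    - [0,0,0,0,0,0,1]

```text
time_s: 2.45
ee_pos: [0.4475, 0.3327, 0.2845]
eef_rot: [3.141, 0.002, 0.062]
force: [0.6, -0.6, 0.4]
grip_width: 0.0941
grip_force: 0.0
```

Run:
```python
from h import *
o=ctrl.get_obs();print(o['time_s'],o['ee_pos'],o['eef_rot'])
im=ctrl.camera("wrist");cv2.imwrite("pics/w2.png",im[:,:,::-1])
hsv=cv2.cvtColor(im,cv2.COLOR_RGB2HSV)
m=((hsv[...,1]>80)&(hsv[...,2]>100)&(hsv[...,0]>8)&(hsv[...,0]<30)).astype(np.uint8)
n,l,st,ce=cv2.connectedComponentsWithStats(m)
W=cam("wrist")
print(proj("wrist",[.4476,.334,.208],W))
for a,c in zip(st[1:],ce[1:]):
    if a[4]>60:print(a,c,ray("wrist",*c,.208,W))
```

```text
2.45 [0.44748348 0.33274192 0.28446873] [3.14064974e+00 1.52362094e-03 6.22415106e-02]
[274.60771542 214.34985764]
[172 159  39  35 795] [191.66540881 174.30440252] [0.47913777 0.40728267 0.208     ]
[134 194  18  17 239] [142.82426778 202.0209205 ] [0.45197047 0.45060675 0.208     ]
[339 202  38  37 797] [356.96235885 219.80677541] [0.44691635 0.26009623 0.208     ]
[266 209  18  18 252] [274.46428571 217.56349206] [0.44460892 0.33395672 0.208     ]
[303 243  31  41 758] [317.71635884 263.38654354] [0.40251467 0.29116645 0.208     ]
[395 262  13  14 105] [402.21904762 267.3047619 ] [0.40325271 0.21188792 0.208     ]
[471 317  12  44 178] [477.92134831 340.38202247] [0.32826152 0.12260125 0.208     ]
[ 73 328   9  33 117] [ 75.39316239 344.17948718] [0.2995894 0.5267854 0.208    ]
```

View pics/w2.png

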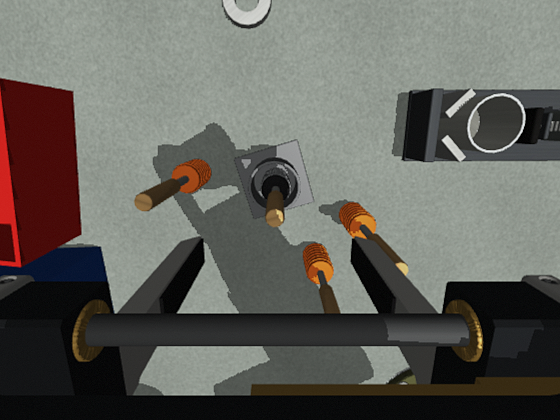

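The wooden tip is at (274,217), midway between the fingers, and is free of the orange look-alikes. I'll descend and grip.

Request:
jog_arm:
  motion:
    - [-0.001,-0.001,0.035,0,0,0,1]
    - [0,0,0.035,0,0,0,1]
    - [0,0,0.03,0,0,0,1]
    - [0,0,0.02,0,0,0,1]
    - [0,0,0.0085,0,0,0,1]

```text
time_s: 3.0
ee_pos: [0.4463, 0.3317, 0.1557]
eef_rot: [3.141, 0.002, 0.059]
force: [0.4, -0.3, 0.1]
grip_width: 0.0938
grip_force: 0.0
```

Request:
jog_arm:
  motion:
    - [0,0,0,0,0,0,-1]
    - [0,0,0,0,0,0,-1]
    - [0,0,0,0,0,0,-1]
    - [0,0,0,0,0,0,-1]
    - [0,0,0,0,0,0,-1]
  squeeze: 30

```text
time_s: 3.5
ee_pos: [0.4468, 0.3334, 0.1575]
eef_rot: [-3.141, -0.001, 0.061]
force: [0.5, -0.9, -0.7]
grip_width: 0.0574
grip_force: 0.0
```

Request:
jog_arm:
  motion:
    - [0,0,0,0,0,0,-1]
    - [0,0,0,0,0,0,-1]
    - [0,0,0,0,0,0,-1]
    - [0,0,0,0,0,0,-1]
    - [0,0,0,0,0,0,-1]

```text
time_s: 4.0
ee_pos: [0.4467, 0.3333, 0.1569]
eef_rot: [-3.142, 0.0, 0.061]
force: [0.6, -1.9, -0.7]
grip_width: 0.0177
grip_force: 27.8
```

Request:
jog_arm:
  motion:
    - [0,0,-0.02,0,0,0,-1]
    - [0,0,-0.04,0,0,0,-1]
    - [0,0,-0.04,0,0,0,-1]
    - [0,0,-0.025,0,0,0,-1]
    - [0,0,0,0,0,0,-1]

```text
time_s: 4.5
ee_pos: [0.4475, 0.3338, 0.2855]
eef_rot: [-3.139, -0.005, 0.061]
force: [0.3, 0.7, -1.8]
grip_width: 0.0176
grip_force: 30.0
```

Run:
```python
from h import *
o=ctrl.get_obs();print(o['time_s'],o['ee_pos'],o['eef_rot'],o['grip_width'])
W=cam("wrist");im=ctrl.camera("wrist");cv2.imwrite("pics/w3.png",im[:,:,::-1])
tp=ctrl.camera("top");cv2.imwrite("pics/t3.png",tp[:,:,::-1])
def fit(im,n,C):
    u,v=proj(n,[.5463,.08,.095],C);g=cv2.cvtColor(im,cv2.COLOR_RGB2GRAY)
    r=45 if n=="wrist" else 20
    x0,y0=int(u)-r,int(v)-r
    g=g[max(y0,0):y0+2*r,x0:x0+2*r];e=(g>170 if n=="wrist" else g>110).astype(np.uint8)
    cs,_=cv2.findContours(e,cv2.RETR_EXTERNAL,cv2.CHAIN_APPROX_NONE)
    for c in cs:
        if len(c)>40:
            el=cv2.fitEllipse(c);print(n,(u,v),el,ray(n,el[0][0]+x0,el[0][1]+max(y0,0),.095,C))
fit(im,"wrist",W);fit(tp,"top",cam("top"))
```

```text
4.5 [0.44746362 0.33380851 0.28550941] [-3.1387114  -0.00511519  0.06080094] 0.01760364114225187
wrist (np.float64(496.7617078734921), np.float64(120.93077388539768)) ((6.294018745422363, 76.6971435546875), (7.769303798675537, 25.617467880249023), 144.04690551757812) [0.50808168 0.11894832 0.095     ]
wrist (np.float64(496.7617078734921), np.float64(120.93077388539768)) ((46.02008819580078, 48.40972900390625), (51.930015563964844, 62.60914993286133), 41.13629150390625) [0.54353307 0.07900806 0.095     ]
wrist (np.float64(496.7617078734921), np.float64(120.93077388539768)) ((11.85858154296875, 26.632165908813477), (6.282898902893066, 45.90826416015625), 46.5408821105957) [0.56528283 0.12458272 0.095     ]
top (np.float64(304.21086075930424), np.float64(212.59717012468417)) ((16.659730911254883, 21.114837646484375), (16.853540420532227, 25.100631713867188), 140.5418701171875) [0.54466603 0.08995227 0.095     ]
top (np.float64(304.21086075930424), np.float64(212.59717012468417)) ((7.439518928527832, 2.9016919136047363), (6.32468843460083, 22.1281795501709), 89.0785140991211) [0.59557575 0.11668296 0.095     ]
```

Request:
jog_arm:
  motion:
    - [0.006,0.0185,0,0,0,0,-1]
    - [0.0119,0.037,0,0,0,0,-1]
    - [0.0119,0.037,0,0,0,0,-1]
    - [0.0119,0.037,0,0,0,0,-1]
    - [0.0119,0.037,0,0,0,0,-1]

```text
time_s: 5.1
ee_pos: [0.5101, 0.1688, 0.28]
eef_rot: [3.141, 0.003, 0.061]
force: [-0.8, 0.3, -0.8]
grip_width: 0.0174
grip_force: 30.0
```

Request:
jog_arm:
  motion:
    - [0.0119,0.037,0,0,0,0,-1]
    - [0.0119,0.037,0,0,0,0,-1]
    - [0.006,0.0183,0,0,0,0,-1]
    - [0,0,0,0,0,0,-1]
    - [0,0,0,0,0,0,-1]

```text
time_s: 5.6
ee_pos: [0.5452, 0.0803, 0.2805]
eef_rot: [-3.141, 0.002, 0.06]
force: [0.5, 0.0, -0.9]
grip_width: 0.0174
grip_force: 30.0
```

Run:
```python
from h import *
o=ctrl.get_obs();print(o['time_s'],o['ee_pos'],o['eef_rot'],o['force'])
W=cam("wrist");im=ctrl.camera("wrist");s=ctrl.camera("scene")
p=o['ee_pos']
print("brush bottom centre exp wrist",proj("wrist",[p[0],p[1],p[2]-.149],W),"bowl",proj("wrist",[.5455,.08,.095],W))
print("scene brush",proj("scene",[p[0],p[1],p[2]-.149]),proj("scene",[p[0],p[1],p[2]-.079]),"bowl",proj("scene",[.5455,.08,.095]))
a=cv2.resize(s[170:270,215:335],None,fx=3,fy=3,interpolation=cv2.INTER_CUBIC)
b=im[40:340,100:480]
c=np.zeros((300,360+380,3),np.uint8);c[:,:360]=a;c[:,360:]=b
cv2.imwrite("pics/c4.png",c[:,:,::-1])
```

```text
5.6 [0.54522965 0.08028804 0.28051513] [-3.14138871e+00  2.33870258e-03  6.02727868e-02] [ 0.47922454  0.03672473 -0.88567148]
brush bottom centre exp wrist [277.06626028 196.47010819] bowl [277.34931376 189.75361457]
scene brush [274.26722469 203.24716093] [273.85438118 181.48791005] bowl [274.51089651 214.16892395]
```

View pics/c4.png

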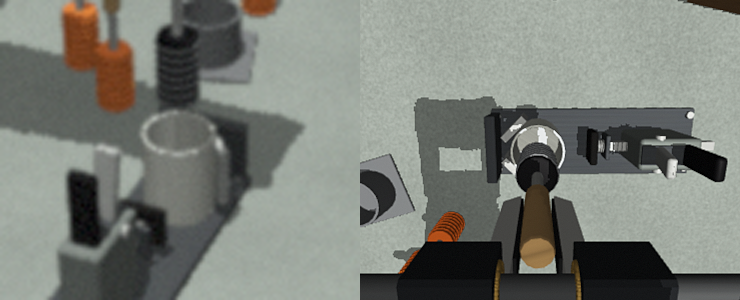

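In the picture, the brush head hangs centred over the bowl: head bottom at about (179,103) and rim at (180,133) in the left crop, and rim centre at (537,148) in the wrist crop. I'll lower it in.

Request:
jog_arm:
  motion:
    - [0.0005,0,0.02,0,0,0,-1]
    - [0,0,0.025,0,0,0,-1]
    - [0,0,0.025,0,0,0,-1]
    - [0,0,0.025,0,0,0,-1]
    - [0,0,0.014,0,0,0,-1]

```text
time_s: 6.2
ee_pos: [0.5452, 0.0811, 0.1709]
eef_rot: [-3.142, 0.002, 0.062]
force: [0.5, -0.1, -0.6]
grip_width: 0.0177
grip_force: 30.0
```

Request:
jog_arm:
  motion:
    - [0,0,0.003,0,0,0,-1]
    - [0,0,0.001,0,0,0,-1]
    - [0,0,0.001,0,0,0,-1]
    - [0,0,0,0,0,0,-1]

```text
time_s: 6.6
ee_pos: [0.5465, 0.0802, 0.1688]
eef_rot: [-3.142, -0.001, 0.061]
force: [1.0, 0.7, -0.5]
grip_width: 0.0173
grip_force: 30.0
```

Request:
jog_arm:
  motion:
    - [0,0,0.001,0,0,0,-1]
    - [0,0,0.001,0,0,0,-1]
    - [0,0,0,0,0,0,-1]

```text
time_s: 6.9
ee_pos: [0.5461, 0.0801, 0.166]
eef_rot: [-3.142, -0.0, 0.061]
force: [0.6, -0.7, -0.6]
grip_width: 0.0173
grip_force: 30.0
```

Request:
jog_arm:
  motion:
    - [0,0,0.001,0,0,0,-1]
    - [0,0,0,0,0,0,-1]

```text
time_s: 7.1
ee_pos: [0.5462, 0.0801, 0.1649]
eef_rot: [3.142, 0.0, 0.061]
force: [0.3, 0.3, -0.4]
grip_width: 0.0176
grip_force: 30.0
```

Request:
jog_arm:
  motion:
    - [0,0,0.001,0,0,0,-1]
    - [0,0,0,0,0,0,-1]

```text
time_s: 7.3
ee_pos: [0.5465, 0.0801, 0.1648]
eef_rot: [-3.142, -0.001, 0.061]
force: [-1.5, 0.3, 6.8]
grip_width: 0.0175
grip_force: 30.0
```

Request:
jog_arm:
  motion:
    - [0,0,-0.015,0,0,0,-1]
    - [0,0,-0.025,0,0,0,-1]
    - [0,0,-0.025,0,0,0,-1]
    - [0,0,-0.0145,0,0,0,-1]
    - [0,0,0,0,0,0,-1]

```text
time_s: 7.8
ee_pos: [0.5468, 0.0801, 0.2454]
eef_rot: [-3.142, -0.004, 0.061]
force: [0.7, 0.7, -0.6]
grip_width: 0.0176
grip_force: 30.0
```

Request:
jog_arm:
  motion:
    - [0,0,0,0,0,0,-1]
    - [0,0,0.02,0,0,0,-1]
    - [0,0,0.025,0,0,0,-1]
    - [0,0,0.02,0,0,0,-1]
    - [0,0,0.01,0,0,0,-1]

```text
time_s: 8.3
ee_pos: [0.545, 0.08, 0.1655]
eef_rot: [3.142, 0.004, 0.061]
force: [-0.3, -0.2, -0.7]
grip_width: 0.0177
grip_force: 30.0
```

Request:
jog_arm:
  motion:
    - [0,0,0.002,0,0,0,-1]
    - [0,0,0.001,0,0,0,-1]
    - [0,0,0.001,0,0,0,-1]
    - [0,0,0,0,0,0,-1]

```text
time_s: 8.7
ee_pos: [0.5464, 0.0801, 0.165]
eef_rot: [3.142, -0.001, 0.061]
force: [-0.2, -0.0, -0.4]
grip_width: 0.0175
grip_force: 30.0
```

Request:
jog_arm:
  motion:
    - [0,0,0.001,0,0,0,-1]
    - [0,0,0,0,0,0,-1]

```text
time_s: 8.9
ee_pos: [0.5466, 0.0802, 0.1645]
eef_rot: [-3.142, -0.002, 0.061]
force: [-0.0, 0.6, 4.6]
grip_width: 0.0172
grip_force: 30.0
```

Request:
jog_arm:
  motion:
    - [0,0,-0.015,0,0,0,-1]
    - [0,0,-0.03,0,0,0,-1]
    - [0,0,-0.035,0,0,0,-1]
    - [0,0,-0.03,0,0,0,-1]
    - [0,0,-0.01,0,0,0,-1]

```text
time_s: 9.4
ee_pos: [0.5468, 0.0801, 0.2867]
eef_rot: [-3.141, -0.005, 0.061]
force: [-0.4, 1.0, -1.5]
grip_width: 0.0175
grip_force: 30.0
```

Request:
jog_arm:
  motion:
    - [-0.0065,-0.0185,0,0,0,0,-1]
    - [-0.0119,-0.037,0,0,0,0,-1]
    - [-0.0119,-0.037,0,0,0,0,-1]
    - [-0.0119,-0.037,0,0,0,0,-1]
    - [-0.0119,-0.037,0,0,0,0,-1]

```text
time_s: 9.9
ee_pos: [0.4811, 0.2442, 0.2824]
eef_rot: [3.141, 0.001, 0.061]
force: [0.1, 1.2, -0.1]
grip_width: 0.018
grip_force: 30.0
```

Request:
jog_arm:
  motion:
    - [-0.0119,-0.037,0,0,0,0,-1]
    - [-0.0119,-0.037,0,0,0,0,-1]
    - [-0.006,-0.0183,0,0,0,0,-1]
    - [0,0,0,0,0,0,-1]
    - [0,0,0,0,0,0,-1]

```text
time_s: 10.4
ee_pos: [0.4466, 0.3331, 0.2825]
eef_rot: [3.141, 0.001, 0.061]
force: [0.2, -0.0, -0.1]
grip_width: 0.0174
grip_force: 30.0
```

Request:
jog_arm:
  motion:
    - [0,0,0.02,0,0,0,-1]
    - [0,0,0.035,0,0,0,-1]
    - [0,0,0.035,0,0,0,-1]
    - [0,0,0.02,0,0,0,-1]
    - [0,0,0.01,0,0,0,-1]

```text
time_s: 10.9
ee_pos: [0.4466, 0.3318, 0.1613]
eef_rot: [3.14, 0.003, 0.059]
force: [0.2, -1.1, -1.2]
grip_width: 0.0176
grip_force: 30.0
```

Request:
jog_arm:
  motion:
    - [0,0,0.003,0,0,0,-1]
    - [0,0,0.001,0,0,0,-1]
    - [0,0,0.001,0,0,0,-1]
    - [0,0,0,0,0,0,-1]

```text
time_s: 11.3
ee_pos: [0.447, 0.3334, 0.1592]
eef_rot: [-3.141, -0.001, 0.061]
force: [0.1, -0.8, -0.1]
grip_width: 0.0176
grip_force: 30.0
```

Request:
jog_arm:
  motion:
    - [0,0,0.001,0,0,0,-1]
    - [0,0,0.001,0,0,0,-1]
    - [0,0,0,0,0,0,-1]

```text
time_s: 11.6
ee_pos: [0.4467, 0.3334, 0.1565]
eef_rot: [-3.142, -0.0, 0.061]
force: [-0.4, -0.3, -1.1]
grip_width: 0.0174
grip_force: 30.0
```

Request:
jog_arm:
  motion:
    - [0,0,0.001,0,0,0,-1]
    - [0,0,0,0,0,0,-1]

```text
time_s: 11.8
ee_pos: [0.447, 0.3335, 0.1564]
eef_rot: [-3.141, -0.001, 0.061]
force: [-1.4, -1.1, 7.2]
grip_width: 0.0174
grip_force: 30.0
```

Seated on the stand floor. I'll back off 0.5 mm, open and rise.

Request:
jog_arm:
  motion:
    - [0,0,-0.0005,0,0,0,-1]
    - [0,0,0,0,0,0,0.2]
    - [0,0,0,0,0,0,0.5]
    - [0,0,0,0,0,0,1]
    - [0,0,0,0,0,0,1]

```text
time_s: 12.3
ee_pos: [0.4467, 0.3333, 0.1558]
eef_rot: [3.142, 0.0, 0.061]
force: [-0.1, -0.0, 0.3]
grip_width: 0.0461
grip_force: 0.0
```

Request:
jog_arm:
  motion:
    - [0,0,0,0,0,0,1]
    - [0,0,0,0,0,0,1]
    - [0,0,-0.02,0,0,0,1]
    - [0,0,-0.04,0,0,0,1]
    - [0,0,-0.04,0,0,0,1]

```text
time_s: 12.8
ee_pos: [0.4464, 0.3331, 0.2569]
eef_rot: [3.141, 0.001, 0.061]
force: [0.5, -0.9, -0.8]
grip_width: 0.0862
grip_force: 0.0
```

Request:
jog_arm:
  motion:
    - [0,0,-0.02,0,0,0,1]
    - [0,0,0,0,0,0,1]
    - [0,0,0,0,0,0,1]

```text
time_s: 13.1
ee_pos: [0.4466, 0.3332, 0.2753]
eef_rot: [3.141, 0.0, 0.061]
force: [-0.8, 0.2, -0.7]
grip_width: 0.0938
grip_force: 0.0
```

Run:
```python
from h import *
o=ctrl.get_obs();print(o['time_s'],o['ee_pos'],o['eef_rot'],o['grip_width'],o['force'])
im=ctrl.camera("wrist")
hsv=cv2.cvtColor(im,cv2.COLOR_RGB2HSV)
m=((hsv[...,1]>80)&(hsv[...,2]>100)&(hsv[...,0]>8)&(hsv[...,0]<30)).astype(np.uint8)
n,l,st,ce=cv2.connectedComponentsWithStats(m)
W=cam("wrist")
for a,c in zip(st[1:],ce[1:]):
    if a[4]>200:print(a,c,ray("wrist",*c,.208,W))
```

```text
13.1 [0.4465525  0.33323354 0.27528997] [3.14137504e+00 4.38665894e-04 6.07728302e-02] 0.09379532665417878 [-0.7599332   0.19613339 -0.68043285]
[169 159  41  36 837] [190.43608124 175.20071685] [0.4788063  0.40655937 0.208     ]
[130 195  19  18 260] [138.85769231 203.63846154] [0.45193979 0.45054283 0.208     ]
[341 203  38  37 796] [359.21859296 220.6218593 ] [0.44802909 0.26227942 0.208     ]
[268 211  19  18 274] [277.         219.47080292] [0.44487425 0.33292188 0.208     ]
[304 245  32  42 786] [319.28880407 265.82569975] [0.40373881 0.29250218 0.208     ]
[471 314  12  47 210] [478.01428571 338.61428571] [0.33661485 0.13264713 0.208     ]
```

Request:
jog_arm:
  motion:
    - [0.0081,0.0429,0,0,0,0,1]
    - [0.0081,0.0429,0,0,0,0,1]
    - [0.0081,0.0429,0,0,0,0,1]
    - [0.0081,0.0429,0,0,0,0,1]
    - [0.0081,0.0429,0,0,0,0,1]

```text
time_s: 13.65
ee_pos: [0.4999, 0.1199, 0.2745]
eef_rot: [3.141, 0.002, 0.061]
force: [0.8, 0.3, -0.3]
grip_width: 0.0943
grip_force: 0.0
```

Request:
jog_arm:
  motion:
    - [0.0081,0.0429,0,0,0,0,1]
    - [0.0081,0.0429,0,0,0,0,1]
    - [0.0081,0.0429,0,0,0,0,1]
    - [0.0081,0.0429,0,0,0,0,1]
    - [0.0081,0.0429,0,0,0,0,1]

```text
time_s: 14.15
ee_pos: [0.5534, -0.0917, 0.2744]
eef_rot: [-3.141, 0.002, 0.061]
force: [0.2, 0.3, 0.3]
grip_width: 0.0937
grip_force: 0.0
```

Request:
jog_arm:
  motion:
    - [0,0,0,0,0,0,1]
    - [0,0,0,0,0,0,1]

```text
time_s: 14.35
ee_pos: [0.5533, -0.0905, 0.2743]
eef_rot: [-3.141, 0.002, 0.059]
force: [0.5, 0.9, 0.1]
grip_width: 0.0943
grip_force: 0.0
```

Run:
```python
from h import *
o=ctrl.get_obs();print(o['time_s'],o['ee_pos'],o['eef_rot'],o['grip_width'])
W=cam("wrist");np.savez('w5.npz',K=W[0],R=W[1],t=W[2]);im=ctrl.camera("wrist");cv2.imwrite("pics/w5.png",im[:,:,::-1])
```

```text
14.35 [ 0.55325157 -0.09046925  0.2743378 ] [-3.14071129e+00  2.46962243e-03  5.92067922e-02] 0.09432745137076731
```

View pics/w5.png

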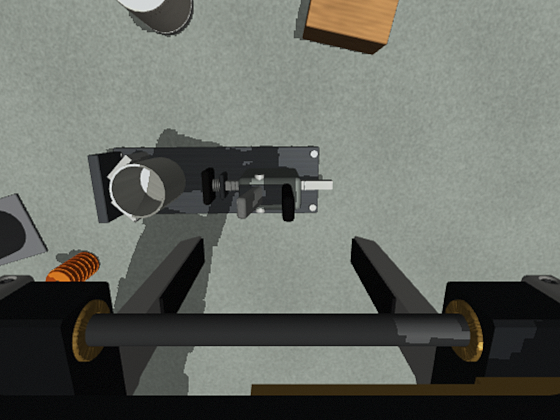

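The picture shows the black handle's top at about (288,216) and the grey trigger's top at about (241,214), with the open finger tips at u≈203 and 351.

Run:
```python
from h import *
z=np.load('w5.npz');W=(z['K'],z['R'],z['t'])
for u,v in[(282,215),(288,215),(295,215)]:print("handle",u,np.round(ray("wrist",u,v,.174,W),4))
for u,v in[(236,213),(241,213),(246,213)]:print("trig",u,np.round(ray("wrist",u,v,.169,W),4))
g=cv2.cvtColor(cv2.imread('pics/w5.png'),cv2.COLOR_BGR2GRAY)
for v in(200,206,212,216,219,222,225):print(v,g[v,230:300:2])
```

```text
handle 282 [ 0.5461 -0.0957  0.174 ]
handle 288 [ 0.5464 -0.1015  0.174 ]
handle 295 [ 0.5468 -0.1083  0.174 ]
trig 236 [ 0.544  -0.0503  0.169 ]
trig 241 [ 0.5443 -0.0553  0.169 ]
trig 246 [ 0.5446 -0.0602  0.169 ]
200 [ 36  50  75  83 102 105 104  96  44  48  46  44  74  78  53  45  41  37
  37  39  39  37  37  39  38  42   2  12  13  12  10  13  37 100 124]
206 [ 66  75  73  75 101 107 109 102  50  46  47  61  55  42  53  69  71  76
  75  77  75  77  73  74  74  81   4  10  12  11  14   8  34 143 117]
212 [ 58  55  55  57  98 106 113  98  53  45  37  57  66  94 156 176 161  88
  69  69  71  67  66  67  69  73  26   8  10   8  12   8  38  70  68]
216 [148 143 152 151  84 109 112  97  47 142 148 147 156 152 148 156 150 151
 157 153 154 152 146 147 148 152  77  10  14  12   9   3  88 155 154]
219 [153 146 150 149 161 140 140 140 151 154 152 150 153 145 150 151 153 147
 147 146 152 154 157 155 152 151 135   0   9   7   6   0 158 157 158]
222 [145 149 150 146 147 152 154 148 146 142 150 146 150 150 141 148 150 153
 155 150 154 156 154 152 149 151 160 160 149 141 140 165 159 156 156]
225 [151 149 144 150 152 146 147 147 143 149 148 150 144 148 158 146 143 148
 145 150 150 148 148 155 147 154 151 156 159 158 154 150 146 145 149]
```

Request:
jog_arm:
  motion:
    - [0.0013,-0.0014,0.02,0,0,0,1]
    - [0,0,0.04,0,0,0,1]
    - [0,0,0.03,0,0,0,1]
    - [0,0,0,0,0,0,1]
    - [0,0,0,0,0,0,1]

```text
time_s: 14.9
ee_pos: [0.555, -0.0876, 0.1869]
eef_rot: [3.142, -0.0, 0.062]
force: [-0.8, 0.1, 1.0]
grip_width: 0.0942
grip_force: 0.0
```

Request:
jog_arm:
  motion:
    - [0,0,0.015,0,0,0,1]
    - [0,0,0.02,0,0,0,1]
    - [0,0,0.02,0,0,0,1]
    - [0,0.003,0,0,0,0,1]
    - [0,0,0,0,0,0,1]

```text
time_s: 15.4
ee_pos: [0.5558, -0.0917, 0.1329]
eef_rot: [3.141, -0.002, 0.061]
force: [-0.7, -0.4, 0.5]
grip_width: 0.0942
grip_force: 0.0
```

Run:
```python
from h import *
o=ctrl.get_obs();print(o['time_s'],o['ee_pos'],o['eef_rot'],o['grip_width'],o['force'])
W=cam("wrist");np.savez('w6.npz',K=W[0],R=W[1],t=W[2]);im=ctrl.camera("wrist");cv2.imwrite("pics/w6.png",im[:,:,::-1])
s=ctrl.camera("scene");cv2.imwrite("pics/s6.png",s[:,:,::-1])
```

```text
15.4 [ 0.55579743 -0.091717    0.13290891] [ 3.14093000e+00 -2.08198660e-03  6.09734416e-02] 0.09420590297571406 [-0.65782447 -0.41194371  0.45981127]
```

View pics/w6.png

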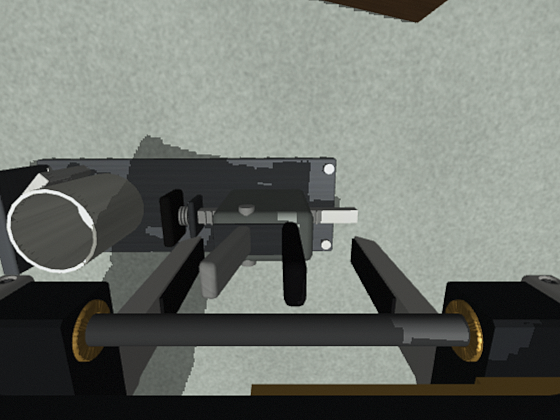

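The handle top is at about (292,270) and the trigger at about (215,265), both between the open fingers. The foot is at u≈161–185, the rod's rear end at (357,215), and the bowl's right side at u≈97–140. Now the first squeeze, gentle.

Request:
jog_arm:
  motion:
    - [0,0,0.003,0,0,0,1]
    - [0,0,0,0,0,0,0.4]
    - [0,0,0,0,0,0,0.2]
  squeeze: 9

```text
time_s: 15.8
ee_pos: [0.5551, -0.0913, 0.1282]
eef_rot: [-3.141, -0.0, 0.061]
force: [-0.6, 2.3, 1.1]
grip_width: 0.0812
grip_force: 1.3
```

Request:
jog_arm:
  motion:
    - [0,0,0,0,0,0,-1]
    - [0,0,0,0,0,0,-1]
    - [0,0,0,0,0,0,-1]

```text
time_s: 16.1
ee_pos: [0.5551, -0.0912, 0.1282]
eef_rot: [-3.141, -0.0, 0.061]
force: [-1.0, 5.6, 4.1]
grip_width: 0.0578
grip_force: 2.5
```

Request:
jog_arm:
  motion:
    - [0,0,0,0,0,0,-1]
    - [0,0,0,0,0,0,-1]
    - [0,0,0,0,0,0,-1]
    - [0,0,0,0,0,0,-1]

```text
time_s: 16.5
ee_pos: [0.5551, -0.0894, 0.1284]
eef_rot: [-3.138, -0.0, 0.061]
force: [-1.7, 17.6, 7.9]
grip_width: 0.0369
grip_force: 9.6
```

```bash
cat > tr.py <<'E'
from h import *
o=ctrl.get_obs();W=cam("wrist");im=ctrl.camera("wrist")
print(o['time_s'],np.round(o['ee_pos'],4),np.round(o['force'],1),o['grip_width'],o['grip_force'])
def tr(im,W,verb=False):
    g=cv2.cvtColor(im,cv2.COLOR_RGB2GRAY).astype(float)
    # predicted image row of rod axis just behind the housing, top z .046
    a=proj("wrist",[.5588,-.16,.046],W);p=g[int(a[1])-2:int(a[1])+3,:].mean(0)
    i=np.arange(int(a[0])-70,int(a[0])+50);
    if verb:print("rod row",a,p[i].astype(int))
    b=[.5483,.015,.064];c=proj("wrist",b,W);q=g[int(c[1])-14:int(c[1])-8,:].mean(0)
    j=np.arange(max(int(c[0])-90,0),int(c[0])+60)
    if verb:print("foot row",c,j[0],q[j].astype(int))
if __name__=="__main__":
    z=np.load('w6.npz');tr(cv2.imread('pics/w6.png')[:,:,::-1],(z['K'],z['R'],z['t']),True);tr(im,W,True)
    cv2.imwrite(f"pics/p{o['time_s']:.2f}.png",im[:,:,::-1])
E
python3 tr.py
```

```text
16.5 [ 0.5551 -0.0894  0.1284] [-1.7 17.6  7.9] 0.036901781142544 9.605877427384257
rod row [350.89059749 212.86837525] [ 76  76  76  76  76  77  77  77  76  76  77  77  77  78  77  79  70  54
  56  55  56  55  55  56  54  55  55  54  49  44  50  80 108 117 110  96
  93 114 113 111 105 143 201 206 204 203 204 204 204 204 203 204 204 204
 204 204 203 204 204 204 203 203 203 203 204 204 204 204 203 203 208 216
 215 215 215 215 217 205 164 165 169 171 173 173 172 170 169 173 176 176
 172 168 167 171 176 174 171 169 172 173 174 173 172 172 171 170 170 170
 173 176 176 174 171 168 170 170 168 167 167 167]
foot row [153.43683944 218.54913256] 63 [ 79  79  79  80  79  80  80  80  80  78  78  87 107 126 163 222 236 215
 188 168 140 104  75  67  73  78  78  78  78  78  79  78  78  79  78  79
  78  78  78  78  78  76  76  74  63  58  58  58  59  58  59  58  58  58
  58  58  58  58  57  57  57  57  56  57  56  57  56  56  56  56  56  56
  57  56  56  57  57  57  58  58  53  41  43  43  43  43  42  44  44  43
  44  43  43  43  44  45  39  17  13  15  15  15  15  14  15  13  11   8
   7   5   6  
[... 631 characters left out ...]

 191 193 192 188 185 185 185 185 183 183 182 183]
foot row [154.56298373 219.10204416] 64 [ 89  88  88  89  89  89  89  89  88  85  90 103 124 151 207 247 240 218
 192 171 135  84  74  83  86  87  87  87  87  88  87  88  88  88  87  88
  87  87  87  86  85  83  79  75  67  64  65  66  66  66  65  65  65  65
  64  64  64  64  63  64  63  64  63  63  63  63  64  63  63  63  62  63
  63  64  63  64  64  63  64  66  60  47  48  48  49  48  32  14  17  17
  17  17  16  16  17  14  11   9   6   6   7   8   8   7   5   5  30  60
  57  47  61  62  54  70  75  46  48  51  50  46  37  22  17  18  17  18
  21  29  36  39  39  48  58  57  56  55  56  56  56  56  56  56  56  56
  56  56  57  56  56  55]
```

Request:
jog_arm:
  motion:
    - [0,0,0,0,0,0,1]
    - [0,-0.0015,0,0,0,0,1]
    - [0,0,0,0,0,0,1]
    - [0,0,0,0,0,0,1]
    - [0,0,0,0,0,0,1]

```text
time_s: 17.05
ee_pos: [0.5547, -0.0902, 0.1276]
eef_rot: [3.142, 0.001, 0.061]
force: [0.1, 1.7, -1.7]
grip_width: 0.0734
grip_force: 1.0
```

Request:
jog_arm:
  motion:
    - [0,0,0,0,0,0,1]
    - [0,0,0,0,0,0,1]
    - [0,0,0,0,0,0,-1]
    - [0,0,0,0,0,0,-1]
    - [0,0,0,0,0,0,-1]

```text
time_s: 17.55
ee_pos: [0.555, -0.0898, 0.1282]
eef_rot: [-3.141, -0.0, 0.061]
force: [0.2, 3.1, 2.6]
grip_width: 0.0722
grip_force: 1.7
```

Request:
jog_arm:
  motion:
    - [0,0,0,0,0,0,-1]
    - [0,0,0,0,0,0,-1]
    - [0,0,0,0,0,0,-1]
    - [0,0,0,0,0,0,-1]
    - [0,0,0,0,0,0,-1]

```text
time_s: 18.05
ee_pos: [0.5551, -0.0889, 0.1285]
eef_rot: [-3.14, -0.001, 0.061]
force: [-1.6, 9.5, 8.1]
grip_width: 0.0358
grip_force: 9.6
```

```bash
cat > tr.py <<'E'
from h import *
o=ctrl.get_obs();W=cam("wrist");im=ctrl.camera("wrist")
print(o['time_s'],np.round(o['ee_pos'],4),np.round(o['force'],1),round(o['grip_width'],4),round(o['grip_force'],1))
cv2.imwrite(f"pics/p{o['time_s']:.2f}.png",im[:,:,::-1])
ax=np.array([-.061,.998]);H=np.array([.5553,-.102])
def s(u,v,z,W): return (ray("wrist",u,v,z,W)[:2]-H)@ax
def tr(im,W):
    g=cv2.cvtColor(im,cv2.COLOR_RGB2GRAY).astype(float)
    v=int(proj("wrist",[.5588,-.16,.046],W)[1]);p=g[v-2:v+3].mean(0)
    i=np.arange(310,370);d=p[i+2]-p[i-1];r=[k for k in i if p[k-5:k-1].min()>198 and p[k+2]<p[k-3]-22]
    R=s(r[0] if r else np.nan,v,.046,W)
    v2=int(proj("wrist",[.5483,.015,.064],W)[1])-11;q=g[v2-3:v2+3].mean(0)
    k=[k for k in range(60,230) if q[k:k+6].max()<24];u=k[0]-.5 if k else np.nan
    e=[j for j in range(k[0],k[0]+40) if q[j]>24] if k else [np.nan]
    F=s(u,v2,.064,W);Bk=s(e[0]-.5,v2,.064,W)
    # bowl rim extents along clamp at its widest (bright rim)
    row=g[v2];print("rod end s %.4f foot front %.4f back %.4f len %.4f  bowl edge? u_foot %.1f u_rod %s"%(R,F,Bk,F-R,u,r[:1]))
    print(q[max(0,int(u)-90):int(u)+60].astype(int) if k else q[60:230].astype(int))
if __name__=="__main__":
    z=np.load('w6.npz');tr(cv2.imread('pics/w6.png')[:,:,::-1],(z['K'],z['R'],z['t']));tr(im,W)
E
python3 tr.py
```

```text
18.05 [ 0.5551 -0.0889  0.1285] [-1.6  9.5  8.1] 0.0358 9.6
rod end s -0.0628 foot front 0.1109 back 0.0946 len 0.1737  bowl edge? u_foot 159.5 u_rod [np.int64(356)]
[ 80  80  80  78  78  87 107 126 163 222 236 215 188 168 140 104  75  67
  73  78  78  78  78  78  79  78  78  79  78  79  78  78  78  78  78  76
  76  74  63  58  58  58  59  58  59  58  58  58  58  58  58  58  57  57
  57  57  56  57  56  57  56  56  56  56  56  56  57  56  56  57  57  57
  58  58  53  41  43  43  43  43  42  44  44  43  44  43  43  43  44  45
  39  17  13  15  15  15  15  14  15  13  11   8   7   5   6   5   6   4
   5   8  28  47  38  38  57  53  49  62  55  40  44  46  46  39  30  16
  16  16  15  16  20  27  30  34  46  50  49  49  48  49  48  49  49  49
  49  49  50  48  45  42]
rod end s -0.0413 foot front 0.1317 back 0.1140 len 0.1730  bowl edge? u_foot 136.5 u_rod [np.int64(337)]
[ 92  91  91  91  90  90  90  89  90  89  90  89  88  88  88  87  88  89
  88  89  88  88  89  89  88  88  88  86  86 100 121 143 199 244 242 226
 198 172 145 108  73  78  84  87  87  87  87  87  87  87  88  88  87  88
  88  86  78  71  65  65  65  65  65  65  65  65  65  64  66  65  65  65
  64  64  64  64  64  63  63  63  63  63  62  62  63  62  63  63  65  63
  47  12  17  16  18  18  17  16  16  16  13   9   7   7   6   6   7   7
   6   6   5  20  47  54  46  59  61  51  61  61  43  50  52  51  43  31
  18  19  18  19  17  21  26  30  36  39  38  47  57  57  56  56  55  55
  57  56  55  55  55  55]
```

Two pumps have moved the foot about 21 mm, with roughly 19 mm left. Pump 3.

Request:
jog_arm:
  motion:
    - [0,0,0,0,0,0,1]
    - [0,0,0,0,0,0,1]
    - [0,0,0,0,0,0,1]
    - [0,0,0,0,0,0,1]
    - [0,0,0,0,0,0,1]

```text
time_s: 18.6
ee_pos: [0.5547, -0.0902, 0.1276]
eef_rot: [3.142, 0.001, 0.061]
force: [0.3, 1.4, -1.4]
grip_width: 0.0728
grip_force: 1.0
```

Request:
jog_arm:
  motion:
    - [0,0,0,0,0,0,1]
    - [0,0,0,0,0,0,1]
    - [0,0,0,0,0,0,-1]
    - [0,0,0,0,0,0,-1]
    - [0,0,0,0,0,0,-1]

```text
time_s: 19.1
ee_pos: [0.555, -0.0898, 0.1282]
eef_rot: [-3.141, -0.0, 0.061]
force: [-1.1, 3.5, 2.3]
grip_width: 0.0711
grip_force: 1.7
```

Request:
jog_arm:
  motion:
    - [0,0,0,0,0,0,-1]
    - [0,0,0,0,0,0,-1]
    - [0,0,0,0,0,0,-1]
    - [0,0,0,0,0,0,-1]
    - [0,0,0,0,0,0,-1]

```text
time_s: 19.6
ee_pos: [0.5551, -0.0889, 0.1285]
eef_rot: [-3.14, -0.001, 0.061]
force: [-1.5, 9.5, 6.8]
grip_width: 0.0356
grip_force: 9.6
```

```bash
python3 tr.py | sed -n '1p;12,$p'
```

```text
19.6 [ 0.5551 -0.0889  0.1285] [-1.5  9.5  6.8] 0.0356 9.6
rod end s nan foot front 0.1436 back 0.1258 len nan  bowl edge? u_foot 122.5 u_rod []
[ 88  88  89  89  89  90  91  90  91  91  91  91  91  92  92  92  91  91
  91  90  90  90  90  89  89  89  88  88  89  87  89  88  88  89  88  88
  89  89  89  88  88  86  87 101 122 143 199 245 242 225 199 174 146 108
  73  77  84  87  86  87  87  87  87  88  88  87  88  87  88  86  80  71
  65  66  65  65  64  65  66  65  65  65  65  65  65  65  64  65  66  62
  38  13  17  17  18  17  17  18  15  15  11   8   7   7   7   7   7   6
   6   5   5   5  29  53  50  46  58  57  45  49  46  49  52  50  43  33
  20  18  18  19  18  18  20  24  28  37  39  38  42  53  56  56  55  56
  56  55  56  56  55  55]
```

Request:
jog_arm:
  motion:
    - [0,0,0,0,0,0,1]
    - [0,0,0,0,0,0,1]
    - [0,0,0,0,0,0,1]
    - [0,0,0,0,0,0,1]
    - [0,0,0,0,0,0,1]

```text
time_s: 20.15
ee_pos: [0.5547, -0.0902, 0.1276]
eef_rot: [3.142, 0.001, 0.061]
force: [-0.5, 2.0, -1.8]
grip_width: 0.0727
grip_force: 1.0
```

Request:
jog_arm:
  motion:
    - [0,0,0,0,0,0,1]
    - [0,0,0,0,0,0,1]
    - [0,0,0,0,0,0,-1]
    - [0,0,0,0,0,0,-1]
    - [0,0,0,0,0,0,-1]

```text
time_s: 20.65
ee_pos: [0.555, -0.0898, 0.1281]
eef_rot: [-3.141, -0.0, 0.061]
force: [-1.0, 4.3, 3.0]
grip_width: 0.0714
grip_force: 1.7
```

Request:
jog_arm:
  motion:
    - [0,0,0,0,0,0,-1]
    - [0,0,0,0,0,0,-1]
    - [0,0,0,0,0,0,-1]
    - [0,0,0,0,0,0,-1]
    - [0,0,0,0,0,0,-1]

```text
time_s: 21.15
ee_pos: [0.5551, -0.088, 0.1285]
eef_rot: [-3.138, -0.001, 0.061]
force: [-2.0, 15.4, 8.5]
grip_width: 0.0377
grip_force: 9.5
```

```bash
python3 tr.py | sed -n '1p;12,$p'
```

```text
21.15 [ 0.5551 -0.088   0.1285] [-2.  15.4  8.5] 0.0377 9.5
rod end s nan foot front 0.1489 back 0.1311 len nan  bowl edge? u_foot 117.5 u_rod []
[ 88  88  87  89  89  89  89  89  89  90  90  90  90  91  91  92  91  91
  92  92  91  91  90  90  90  90  90  90  90  89  89  89  89  88  88  89
  88  89  89  88  90  88  89  89  88  89  88  86  89 102 122 158 222 248
 235 218 191 171 142  97  80  84  86  86  87  86  85  87  87  88  88  88
  87  88  87  88  86  79  71  65  65  65  65  65  66  65  65  65  66  66
  49  15  16  18  17  18  17  17  16  15  13   9   7   7   6   6   7   6
   7   7   5   8  35  56  49  46  47  50  51  51  42  34  19  18  18  19
  18  17  18  21  28  31  38  39  38  42  52  56  55  55  56  56  56  55
  55  55  55  56  57  56]
```

The foot is on the bowl with its spring pressed about 3.7 mm, and some trigger stroke is left. I'll raise the grip gradually.

Request:
jog_arm:
  motion:
    - [0,0,0,0,0,0,-1]
    - [0,0,0,0,0,0,-1]
    - [0,0,0,0,0,0,-1]
  squeeze: 11

```text
time_s: 21.5
ee_pos: [0.5551, -0.0886, 0.1285]
eef_rot: [-3.139, -0.001, 0.061]
force: [-1.7, 10.9, 8.3]
grip_width: 0.0365
grip_force: 11.7
```

```bash
cat >> tr.py <<'E'
    from glob import glob
    def D(im):
        g=cv2.cvtColor(im,cv2.COLOR_BGR2GRAY).astype(float);q=g[205:214].mean(0)
        k=[k for k in range(60,230) if q[k:k+6].max()<26][0]
        f=k-1+(q[k-1]-26)/(q[k-1]-q[k]) if q[k-1]>26 else k
        j=k+25
        while not(q[j]>=27 and q[j+1]<27 and q[j+3]<27): j+=1
        e=j+(q[j]-27)/(q[j]-q[j+1]);return f,e,e-f
    for f in sorted(glob('pics/p*.png'))+['pics/w6.png']:print(f,np.round(D(cv2.imread(f)),2))
E
python3 tr.py | sed -n '1p;12p;22,$p'
```

```text
21.5 [ 0.5551 -0.0886  0.1285] [-1.7 10.9  8.3] 0.0365 11.7
rod end s nan foot front 0.1491 back 0.1313 len nan  bowl edge? u_foot 116.5 u_rod []
pics/p16.50.png [150.5  184.79  34.29]
pics/p18.05.png [136.79 171.47  34.68]
pics/p19.60.png [122.66 157.63  34.96]
pics/p21.15.png [117.84 148.65  30.81]
pics/p21.50.png [116.97 147.79  30.82]
pics/w6.png [159.8  193.4   33.59]
```

Request:
jog_arm:
  motion:
    - [0,0,0,0,0,0,-1]
    - [0,0,0,0,0,0,-1]
    - [0,0,0,0,0,0,-1]
    - [0,0,0,0,0,0,-1]
  squeeze: 13

```text
time_s: 21.95
ee_pos: [0.5551, -0.0887, 0.1285]
eef_rot: [-3.14, -0.001, 0.061]
force: [-0.7, 9.8, 6.3]
grip_width: 0.0361
grip_force: 13.8
```

```bash
python3 tr.py | sed -n '1p;12p;26,$p'
```

```text
21.95 [ 0.5551 -0.0887  0.1285] [-0.7  9.8  6.3] 0.0361 13.8
rod end s nan foot front 0.1488 back 0.1311 len nan  bowl edge? u_foot 116.5 u_rod []
pics/p21.50.png [116.97 147.79  30.82]
pics/p21.95.png [116.73 147.55  30.82]
pics/w6.png [159.8  193.4   33.59]
```

Request:
jog_arm:
  motion:
    - [0,0,0,0,0,0,1]
    - [0,0,0,0,0,0,1]
    - [0,0,0,0,0,0,1]
    - [0,-0.003,0,0,0,0,1]
    - [0,0,0,0,0,0,1]
  squeeze: 6

```text
time_s: 22.5
ee_pos: [0.5545, -0.0869, 0.1276]
eef_rot: [3.142, 0.001, 0.061]
force: [-0.8, 1.8, -0.7]
grip_width: 0.0728
grip_force: 0.5
```

Request:
jog_arm:
  motion:
    - [0,0,0,0,0,0,1]
    - [0,0,0,0,0,0,1]
    - [0,0,0,0,0,0,1]

```text
time_s: 22.8
ee_pos: [0.5547, -0.0872, 0.128]
eef_rot: [3.141, -0.0, 0.061]
force: [-0.4, -0.2, 0.4]
grip_width: 0.0934
grip_force: 0.0
```

```bash
python3 tr.py | sed -n '1p;12p;26,$p'
```

```text
22.8 [ 0.5547 -0.0872  0.128 ] [-0.4 -0.2  0.4] 0.0934 0.0
rod end s nan foot front 0.1498 back 0.1313 len nan  bowl edge? u_foot 116.5 u_rod []
pics/p21.50.png [116.97 147.79  30.82]
pics/p21.95.png [116.73 147.55  30.82]
pics/p22.80.png [117.25 151.24  33.99]
pics/w6.png [159.8  193.4   33.59]
```

Request:
jog_arm:
  motion:
    - [0,0,0,0,0,0,-1]
    - [0,0,0,0,0,0,-1]
    - [0,0,0,0,0,0,-1]
    - [0,0,0,0,0,0,-1]
    - [0,0,0,0,0,0,-1]

```text
time_s: 23.35
ee_pos: [0.5549, -0.0866, 0.1282]
eef_rot: [-3.141, -0.0, 0.061]
force: [-0.7, 6.4, 5.1]
grip_width: 0.058
grip_force: 3.3
```

Request:
jog_arm:
  motion:
    - [0,0,0,0,0,0,-1]
    - [0,0,0,0,0,0,-1]
    - [0,0,0,0,0,0,-1]
    - [0,0,0,0,0,0,-1]
    - [0,0,0,0,0,0,-1]

```text
time_s: 23.85
ee_pos: [0.5549, -0.0856, 0.1285]
eef_rot: [-3.139, -0.001, 0.061]
force: [-1.3, 12.4, 6.7]
grip_width: 0.0433
grip_force: 6.0
```

```bash
python3 tr.py | sed -n '1p;12p;26,$p'
```

```text
23.85 [ 0.5549 -0.0856  0.1285] [-1.3 12.4  6.7] 0.0433 6.0
rod end s nan foot front 0.1495 back 0.1317 len nan  bowl edge? u_foot 119.5 u_rod []
pics/p21.50.png [116.97 147.79  30.82]
pics/p21.95.png [116.73 147.55  30.82]
pics/p22.80.png [117.25 151.24  33.99]
pics/p23.85.png [119.82 150.76  30.94]
pics/w6.png [159.8  193.4   33.59]
```

The foot's press is about 4.1 mm, which agrees with the force law. I'll raise the squeeze carefully to reach about 6 mm.

Request:
jog_arm:
  motion:
    - [0,0,0,0,0,0,-1]
    - [0,0,0,0,0,0,-1]
    - [0,0,0,0,0,0,-1]
    - [0,0,0,0,0,0,-1]
  squeeze: 8

```text
time_s: 24.3
ee_pos: [0.5549, -0.0855, 0.1285]
eef_rot: [-3.139, -0.001, 0.061]
force: [-1.5, 11.7, 6.5]
grip_width: 0.0429
grip_force: 8.0
```

```bash
python3 tr.py | sed -n '1p;12p;29,$p'
```

```text
24.3 [ 0.5549 -0.0855  0.1285] [-1.5 11.7  6.5] 0.0429 8.0
rod end s nan foot front 0.1495 back 0.1317 len nan  bowl edge? u_foot 119.5 u_rod []
pics/p23.85.png [119.82 150.76  30.94]
pics/p24.30.png [119.87 150.72  30.85]
pics/w6.png [159.8  193.4   33.59]
```

Request:
jog_arm:
  motion:
    - [0,0,0,0,0,0,-1]
    - [0,0,0,0,0,0,-1]
    - [0,0,0,0,0,0,-1]
    - [0,0,0,0,0,0,-1]
  squeeze: 10.5

```text
time_s: 24.75
ee_pos: [0.5549, -0.0856, 0.1285]
eef_rot: [-3.139, -0.001, 0.061]
force: [-2.0, 10.7, 6.7]
grip_width: 0.0425
grip_force: 10.5
```

```bash
python3 tr.py | sed -n '1p;12p;30,$p'
```

```text
24.75 [ 0.5549 -0.0856  0.1285] [-2.  10.7  6.7] 0.0425 10.5
rod end s nan foot front 0.1494 back 0.1317 len nan  bowl edge? u_foot 119.5 u_rod []
pics/p24.30.png [119.87 150.72  30.85]
pics/p24.75.png [119.79 150.66  30.87]
pics/w6.png [159.8  193.4   33.59]
```

Request:
jog_arm:
  motion:
    - [0,0,0,0,0,0,-1]
    - [0,0,0,0,0,0,-1]
    - [0,0,0,0,0,0,-1]
    - [0,0,0,0,0,0,-1]
  squeeze: 12

```text
time_s: 25.2
ee_pos: [0.5549, -0.0856, 0.1285]
eef_rot: [-3.139, -0.001, 0.061]
force: [-1.4, 11.3, 6.8]
grip_width: 0.0424
grip_force: 12.0
```

```bash
python3 tr.py | sed -n '1p;12p;31,$p'
```

```text
25.2 [ 0.5549 -0.0856  0.1285] [-1.4 11.3  6.8] 0.0424 12.0
rod end s nan foot front 0.1494 back 0.1316 len nan  bowl edge? u_foot 119.5 u_rod []
pics/p24.75.png [119.79 150.66  30.87]
pics/p25.20.png [119.78 150.64  30.86]
pics/w6.png [159.8  193.4   33.59]
```

More grip now only presses on the handle. I'll lower the grip and move the middle back toward the handle so that the trigger finger takes the force.

Request:
jog_arm:
  motion:
    - [0,0,0,0,0,0,-1]
    - [0,0.001,0,0,0,0,-1]
    - [0,0.001,0,0,0,0,-1]
    - [0,0.001,0,0,0,0,-1]
    - [0,0,0,0,0,0,-1]
  squeeze: 7.5

```text
time_s: 25.75
ee_pos: [0.5551, -0.0882, 0.1284]
eef_rot: [-3.139, -0.001, 0.061]
force: [-1.5, 15.3, 7.4]
grip_width: 0.0476
grip_force: 7.5
```

Request:
jog_arm:
  motion:
    - [0,0,0,0,0,0,-1]
    - [0,0,0,0,0,0,-1]
    - [0,0,0,0,0,0,-1]

```text
time_s: 26.05
ee_pos: [0.5551, -0.0881, 0.1284]
eef_rot: [-3.139, -0.001, 0.061]
force: [-2.0, 15.4, 6.9]
grip_width: 0.0473
grip_force: 7.5
```

```bash
python3 tr.py | sed -n '1p;12p;32,$p'
```

```text
26.05 [ 0.5551 -0.0881  0.1284] [-2.  15.4  6.9] 0.0473 7.5
rod end s nan foot front 0.1496 back 0.1318 len nan  bowl edge? u_foot 116.5 u_rod []
pics/p25.20.png [119.78 150.64  30.86]
pics/p26.05.png [116.96 147.9   30.94]
pics/w6.png [159.8  193.4   33.59]
```

Run:
```python
import cv2,numpy as np
r=[cv2.resize(cv2.imread(f'pics/{n}.png')[188:286,62:322],None,fx=3,fy=3,interpolation=cv2.INTER_CUBIC) for n in('p19.60','p26.05')]
c=np.vstack(r);c=np.clip(c.astype(float)*1.7,0,255).astype(np.uint8);cv2.imwrite('pics/cmp.png',c);print(c.shape)
```

```text
(588, 780, 3)
```

View pics/cmp.png

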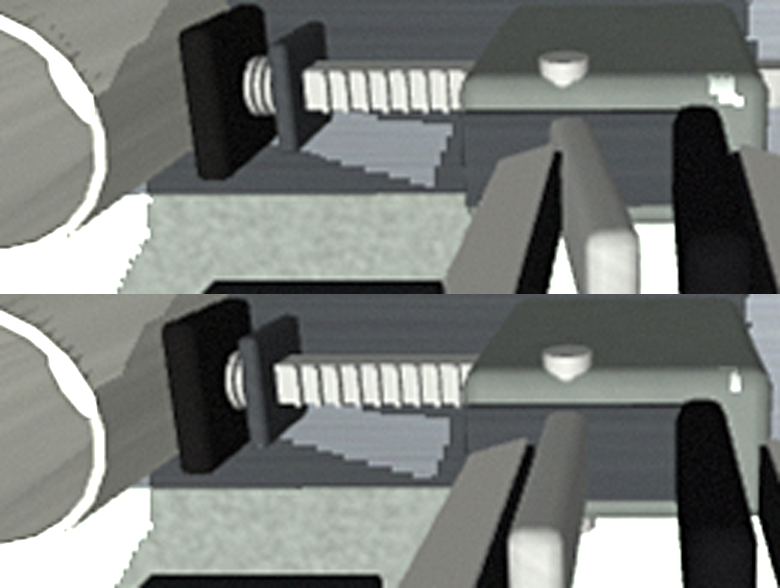

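The lower picture shows the foot on the bowl with the spring gap narrowed (foot 164–248, flange from 244) and the trigger now upright. My pads press the upright trigger at its low end, where the lever is short, and that explains the stall. I'll let go, raise the grip about 21 mm so that the tips press 54 mm from the hinge, and squeeze again.

Request:
jog_arm:
  motion:
    - [0,0,0,0,0,0,1]
    - [0,0,0,0,0,0,1]
    - [0,0,0,0,0,0,1]
    - [0,0,0,0,0,0,1]
    - [0,0,0,0,0,0,1]
  squeeze: 6

```text
time_s: 26.6
ee_pos: [0.5548, -0.0903, 0.1278]
eef_rot: [3.141, 0.0, 0.061]
force: [-0.0, -0.1, -0.4]
grip_width: 0.084
grip_force: 0.0
```

Request:
jog_arm:
  motion:
    - [0,0,0,0,0,0,1]
    - [0,0,-0.01,0,0,0,1]
    - [0,0,-0.0115,0,0,0,1]
    - [0,0,0,0,0,0,1]

```text
time_s: 27.0
ee_pos: [0.5558, -0.0902, 0.1518]
eef_rot: [3.141, -0.003, 0.061]
force: [-0.9, 0.4, 0.4]
grip_width: 0.0942
grip_force: 0.0
```

Request:
jog_arm:
  motion:
    - [0,0,0,0,0,0,-1]
    - [0,0,0,0,0,0,-1]
    - [0,0,0,0,0,0,-1]
    - [0,0,0,0,0,0,-1]
    - [0,0,0,0,0,0,-1]

```text
time_s: 27.5
ee_pos: [0.555, -0.0893, 0.1496]
eef_rot: [-3.14, -0.0, 0.061]
force: [-1.8, 7.1, 6.0]
grip_width: 0.0574
grip_force: 4.0
```

Request:
jog_arm:
  motion:
    - [0,0,0,0,0,0,-1]
    - [0,0,0,0,0,0,-1]
    - [0,0,0,0,0,0,-1]
    - [0,0,0,0,0,0,-1]
    - [0,0,0,0,0,0,-1]

```text
time_s: 28.0
ee_pos: [0.555, -0.0885, 0.1499]
eef_rot: [-3.139, -0.0, 0.061]
force: [-1.1, 11.9, 8.2]
grip_width: 0.043
grip_force: 6.2
```

```bash
cat > d.py <<'E'
from h import *
o=ctrl.get_obs();W=cam("wrist");im=ctrl.camera("wrist")
print(o['time_s'],np.round(o['ee_pos'],4),np.round(o['force'],1),round(o['grip_width'],4),round(o['grip_force'],1))
ax=np.array([-.061,.998]);H=np.array([.5553,-.102])
cv2.imwrite(f"pics/q{o['time_s']:.2f}.png",im[:,:,::-1])
def D(n,im,W):
    g=cv2.cvtColor(im,cv2.COLOR_RGB2GRAY).astype(float);v=int(round(proj("wrist",[.556,.04,.055],W)[1]));q=g[v-4:v+5].mean(0)
    k=[k for k in range(60,230) if q[k:k+6].max()<26][0]
    j=k+20
    while not(q[j]>=27 and q[j+1]<27 and q[j+3]<27): j+=1
    e=j+(q[j]-27)/(q[j]-q[j+1]);f=k-1+(q[k-1]-26)/(q[k-1]-q[k])
    S=lambda u:(ray("wrist",u,v,.055,W)[:2]-H)@ax*1000
    print(n,v,"foot %.2f flange %.2f D %.2f mm"%(S(f),S(e),S(f)-S(e)), q[int(f)-2:int(e)+6].astype(int))
z=np.load('w6.npz');D("w6",cv2.imread('pics/w6.png')[:,:,::-1],(z['K'],z['R'],z['t']));D("now",im,W)
E
python3 d.py
```

```text
28.0 [ 0.555  -0.0885  0.1499] [-1.1 11.9  8.2] 0.043 6.2
w6 206 foot 114.39 flange 84.54 D 29.85 mm [44 44 37 16 13 15 16 15 15 14 14 13 11  8  6  5  6  5  6  4  4 11 30 41
 31 36 52 50 52 63 54 42 42 44 44 38 29 17 15 16 17 20]
now 200 foot 153.85 flange 127.59 D 26.26 mm [66 60 30 12 17 17 16 18 16 15 15 11  8  7  6  7  6  6  6  6  5 15 30 30
 33 43 42 44 44 37 28 17 18 18 18 17]
```

Request:
jog_arm:
  motion:
    - [0,0,0,0,0,0,-1]
    - [0,0,0,0,0,0,-1]
    - [0,0,0,0,0,0,-1]
    - [0,0,0,0,0,0,-1]
  squeeze: 7.6

```text
time_s: 28.45
ee_pos: [0.5551, -0.0886, 0.1499]
eef_rot: [-3.139, -0.001, 0.061]
force: [-1.3, 11.1, 7.9]
grip_width: 0.0365
grip_force: 8.0
```

```bash
python3 d.py | grep -v w6
```

```text
28.45 [ 0.5551 -0.0886  0.1499] [-1.3 11.1  7.9] 0.0365 8.0
 31 36 52 50 52 63 54 42 42 44 44 38 29 17 15 16 17 20]
now 200 foot 154.03 flange 129.40 D 24.63 mm [64 66 58 25 14 16 17 17 17 16 15 14 12  9  6  6  7  7  6  7  6  5  4 20
 40 43 45 45 37 27 18 18 18 18 17]
```

```bash
cat >> d.py <<'E'
K,R,t=W;C=-R.T@t
for n,p in[('p18.05',[.5551,-.0889,.1285]),('p19.60',[.5551,-.0889,.1285]),('p22.80',[.5547,-.0872,.128]),('p21.95',[.5551,-.0887,.1285]),('p26.05',[.5551,-.0881,.1284])]:
    C2=C+np.array(p)-o['ee_pos'];D(n,cv2.imread(f'pics/{n}.png')[:,:,::-1],(K,R,-R@C2))
E
python3 d.py | grep -E "foot|^2"
```

```text
28.5 [ 0.5551 -0.0886  0.1499] [-1.4 11.9  8. ] 0.0366 8.0
w6 206 foot 114.39 flange 84.54 D 29.85 mm [44 44 37 16 13 15 16 15 15 14 14 13 11  8  6  5  6  5  6  4  4 11 30 41
now 200 foot 154.04 flange 129.40 D 24.65 mm [64 66 58 24 13 16 16 16 17 17 15 14 12  9  7  6  6  7  6  7  6  6  4 20
p18.05 206 foot 135.93 flange 105.62 D 30.31 mm [65 61 39 13 17 17 18 17 17 16 15 15 12  8  7  6  6  7  6  7  7  6  6 15
p19.60 206 foot 148.44 flange 117.70 D 30.75 mm [67 60 29 13 17 17 18 17 17 17 15 14 11  8  7  8  6  7  7  7  6  6  5  5
p22.80 206 foot 154.68 flange 124.96 D 29.72 mm [61 61 48 18 13 15 16 16 16 15 14 14 12 10  7  5  6  6  6  5  6  6  5  4
p21.95 206 foot 153.71 flange 126.76 D 26.95 mm [67 62 35 13 16 17 17 18 18 17 15 14 11  9  6  6  7  6  7  6  7  6  6  9
p26.05 206 foot 154.05 flange 127.01 D 27.03 mm [67 65 44 16 16 17 17 18 17 17 15 15 13 10  7  6  6  7  7  7  7  6  5  4
```

The foot's press is now about 6 mm by both measures: 1.5 mm after slip-back plus 4.4 mm of rod advance, and D down about 6.3 mm. I'll hold briefly to confirm it's stable, then hand in.

Request:
jog_arm:
  motion:
    - [0,0,0,0,0,0,-1]
    - [0,0,0,0,0,0,-1]
    - [0,0,0,0,0,0,-1]
    - [0,0,0,0,0,0,-1]
    - [0,0,0,0,0,0,-1]

```text
time_s: 29.05
ee_pos: [0.5551, -0.0886, 0.1499]
eef_rot: [-3.139, -0.001, 0.061]
force: [-1.1, 11.5, 8.2]
grip_width: 0.0361
grip_force: 8.0
```

```bash
python3 d.py | grep -E "now|^2"
python3 - <<'E'
from h import *
s=ctrl.camera("scene");a=cv2.imread('pics/scene0.png')[:,:,::-1]
# check things that had to stay: brush area, canister, carton, bearing
for n,(x0,x1,y0,y1) in dict(brush=(268,300,130,192),canister=(335,368,235,275),carton=(288,340,295,345),bearing=(345,370,186,205)).items():
    print(n,cv2.absdiff(s[y0:y1,x0:x1],a[y0:y1,x0:x1].copy()).mean().round(1))
E
```

```text
29.05 [ 0.5551 -0.0886  0.1499] [-1.1 11.5  8.2] 0.0361 8.0
now 200 foot 154.07 flange 129.46 D 24.62 mm [65 65 55 23 14 17 16 17 17 16 15 14 11  8  6  7  7  6  6  6  6  6  3 20
brush 7.6
canister 4.4
carton 4.5
bearing 5.0
```

```bash
python3 -c "
from station import ctrl
print(ctrl.hand_in())"
```

```text
the job is handed in; nothing more can be done
None
```

I handed the job in at about 29 s: the bowl was brushed bottom–rim–bottom, the brush is back in its stand, and the foot holds the bowl against the stop with its spring pressed in about 6 mm by camera estimate, trigger still squeezed; the verdict was not shown.

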